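# Find the flush release of a studio lamp and open its battery cover

### The job

The studio's LED panel lamp lies face down on the plywood board with its battery cover locked shut. Feel along the floor of the long finger channel in its back with the fingertips until you find the hidden flush release pad that gives, and press it in so that the cover springs loose; then push the cover fully open with the fingers so that the batteries lie bare. Only touch and push: do not lift, tip or shove the lamp along, and leave the things around it and on it where they are.

Things in the scene. Friction and masses are not known exactly. Their poses are not given: they have to be found in the camera images.
- lamp: near-black LED panel lamp lying face down on a plywood board whose top is at z = 0.122, about 2 kg, loose, steady under pressing. Case 190 mm in its x (across) by 360 mm in its y (along), flat back deck 44 mm above the board; folded yoke reaches 142 mm out in +x, tilt knobs 203 mm either way in y. Origin: centre of its underside; z up
- channel_mid (a point): middle of the floor of the finger channel, on the surface, 41 mm above the board, 51 mm from the lamp's origin in lamp -x; axes as the lamp's. The channel is a straight trough in the deck, 3 mm deep, 50 mm wide (lamp x) and 156 mm long (lamp y). Its floor is hard save for the pad
- release_pad (a joint): m the hidden pad is pressed in: 0 at rest, 0.0055 at its stop. Pad: 46 mm (lamp y) of the channel floor, full channel width, same near-black, flush; its centre lies within 50 mm of channel_mid along lamp y, either way. Spring: 1.5 N to start, about 6 N fully in; some 4 mm down it frees the cover; returns when let go. A tip partly on the hard floor cannot press it
- battery_cover (a joint): m the battery cover has slid open: 0 locked shut, 0.080 fully open at its stop. Slides along the lamp's +y, towards the cooling slots. Once freed by the pad it springs open by about 13 mm by itself, then stays where it is left (2 to 3 N to push). It does not give while locked
- cover_push (a point): middle of the upright push face of the cover's thumb ramp; moves with the cover; axes as the lamp's. 52.5 mm above the board, 32 mm from the lamp's origin in lamp +x and, shut, 98 mm in lamp -y. The face looks to lamp -y, is 66 mm wide, 48 to 56 mm above the board. 42 mm of flat cover (48 mm high) lie before it; rails 51 mm high run 48 mm either side
- eraser: worn pale eraser, 22 x 52 x 13 mm, lying on the lamp's back at the end away from the shut cover (lamp y from +100 to +145 mm); origin: centre of its underside. Leave it
- tape: roll of masking tape lying flat, 96 mm across, 25 mm high, beyond the lamp's +y end; origin: centre of its underside. Leave it
- mug: white mug with grey dots, standing upright, 82 mm across and 117 mm over its handle, 91 mm high, beyond the lamp's -y end; origin: centre of its underside. Leave it
- tube: half used oil paint tube, 46 x 132 x 28 mm, lying behind the lamp, near the board's far edge; origin: centre of its underside. Leave it

How it is judged:
By the outcome, as a careful person would: the job done as asked, in the order asked, and still so for the second after the job is handed in, with the robot touching nothing.
It also fails if it takes over 58 s, if anything falls off the work surface, if the arm or the gripper's body presses on something with over 40 N, if the wrist force passes 120 N, or if a joint passes its speed limit or range.

### The arm

A 7-joint arm with a two-finger parallel gripper is mounted at the origin on a cart in front of the work surface, level with it; the furniture and walls round the work are solid. World frame = base frame: x ahead of the robot, y to its left, z up, the work surface at z = 0. Lengths are in m, angles in rad, forces in N, time in s.
With the tool pointing down it reaches from about 0.35 to 0.9 m from the base axis. Payload 8.1 kg.
Tool frame: the origin (TCP) lies midway between the tips of the shut fingers; the grasp point (between the pads) lies arm.grasp_offset behind it (arm.grasp_offset is the distance from the TCP to the grasp point, in m); z points along the fingers, y is the line along which they close (so a half turn about z gives the same grasp; the last joint's range is limited). The gripper opens to 92 mm and grips with 3 to 60 N. Pads are 19 mm wide; open, the fingers measure 130 mm over their backs; the gripper's body (75 mm by 190 mm) begins 47 mm behind the grasp point.
Start: joints at [1.09, 0.434, 0.025, 1.573, -0.012, 1.134, -0.075], TCP at [0.231, -0.581, 0.227] pointing down, gripper open.
Joint ranges: [-2.62, 2.62], [-0.44, 2.09], [-1.27, 1.32], [0.08, 2.57], [-1.32, 4.46], [0.12, 2], [-2.74, 2.74]. Speed limits (rad/s): [2.22, 2.22, 3.01, 3.01, 3.14, 3.14, 3.14].

### API

Orientations are given as a rotation vector (axis times angle).
In Python, from cell import observe, imaging, arm gives the robot as it stands.
- The arm moves only by the tool apply_moves, never from a script. Its argument "commands" is a list of rows, each a list of 5 numbers: the opening in per cent of the stroke, from 0 (shut) to 100 (fully open), then the shift along the world's x, y, z in units of 0.06 m (1.0 is 0.06 m), then the turn about the world's z in units of 0.5 rad (1.0 is 0.5 rad). A call has 1 to 12 rows; each row shifts and turns the commanded pose from where the row before left it; what a row does not reach is not made up. A row lasts 1/8 s, in which the tool goes at most 62.5 mm and 10.7 degrees, less where a joint would pass 70% of its speed; a pose out of reach is approached as far as the arm can. A call with a number of a shift or a turn outside -1 to 1 is refused whole. A call with a gripper value outside its range is refused whole. The fingers move at their own pace and stop on an object; "newtons" is the grip in N (left out, the last holds). Time passes only in rows, so rows that do not move let the fingers close. It gives the time, the measured TCP pose, the force, the opening and the grip force at its end, in the units of the state.
- observe(): the state, without advancing time (a new reading comes with each control period).
- imaging.get_image(name): name is "side" or "top"; returns (picture, depth): 420x560x3 uint8, red, green, blue; 420x560 float32, m along the optical axis (not along the pixel's ray), 0 where there is no reading.
- imaging.camera_params(name): a dict with "camera_matrix" (3x3 intrinsics, pixels), "dist" ([k1, k2, p1, p2, k3] as OpenCV has them; the pictures are not rectified), "origin" and "rotation" of the camera in the world. Camera axes: x right, y up, looking along -z (the intrinsics and any distortion apply to the point x, -y, -z); pixel columns grow to the right and rows downward; lengths in m; the calibration is good to about 2 mm. A picture is of the moment at which its call begins. camera_params takes no time and is no camera call.
- arm.sign_off(): hands the job in; it is judged then, once.
The state is a dict: "clock": time; "joints": joint angles; "dq": joint speeds; "joint_efforts": joint torques, N m; "position": TCP position; "ee_rot": TCP orientation; "force": force on the tool from outside, world axes, zero at the start; "ft_torque": the same for the moment, N m; "width": opening from 0.0 (shut) to 1.0 (fully open); "gripper_force": force on a finger pad.
Only numpy, scipy, OpenCV 4.12 (cv2) and the standard library are available. Lean on these libraries where they do the work, as an engineer would, in place of code of your own. Each camera call takes 0.05 s, during which the arm holds its last target. There are 200 camera calls.

## Working session

There is one attempt and no reset: what is moved stays moved. The work goes in short steps, Python scripts to look and compute and a tool call to move; the robot and the scene stay as the last step left them, time stands still between calls to the robot, and variables do not carry over. Pictures are saved under pics/ and viewed, at most 10 in all, crops included, and the job is handed in when it is done.

Besides the shell and the picture viewer there is one more tool, called after "Request:" as name([rows], argument=value, ...), one row to a line, values as JSON. apply_moves: Moves the arm, as the interface text tells. Its arguments: {"type":"object","properties":{"commands":{"type":"array"},"newtons":{"type":"number"}},"required":["commands"]}

```bash
mkdir -p pics; cat > h.py <<'E'
from cell import observe, imaging, arm
import numpy as np, cv2
def cloud(name):
    im,d=imaging.get_image(name); p=imaging.camera_params(name)
    K=np.array(p["camera_matrix"],float); D=np.array(p["dist"],float)
    v,u=np.mgrid[0:420,0:560]
    n=cv2.undistortPoints(np.stack([u.ravel(),v.ravel()],1).astype(float)[:,None],K,D)[:,0].reshape(420,560,2)
    c=np.stack([n[...,0]*d,-n[...,1]*d,-d],-1)
    w=c@np.array(p["rotation"]).T+np.array(p["origin"])
    w[d==0]=np.nan
    return im,d,w
E
python3 - <<'E'
from h import *
s=observe(); print(s); print(arm.grasp_offset)
for n in("top","side"):
    im,d,w=cloud(n); cv2.imwrite(f"pics/{n}0.png",im[...,::-1]); np.savez(f"{n}0.npz",im=im,d=d,w=w)
    p=imaging.camera_params(n);print(p["origin"],np.array(p["rotation"]).round(2).tolist(),(d==0).mean())
E
```

```text
{'clock': 0.0, 'joints': array([ 1.09038481,  0.43520942,  0.02495682,  1.57410321, -0.01159958,
        1.13399427, -0.07509558]), 'dq': array([ 5.13066060e-04, -1.18956229e-03, -9.89020389e-05, -3.75227192e-04,
        1.11416511e-03, -7.89369858e-04, -6.74151535e-04]), 'joint_efforts': array([-4.56086937e-04, -6.67852306e+01,  9.85517576e-01, -3.14450240e+01,
       -6.02394319e-02,  4.28712065e-02,  1.21629478e-04]), 'position': array([ 0.23031966, -0.58046074,  0.22595084]), 'ee_rot': array([-3.08423624e+00, -5.89579914e-01,  6.70396750e-04]), 'force': array([-0.17750096, -0.21423157,  0.39834409]), 'ft_torque': array([-0.00817359, -0.01966661, -0.01540117]), 'gripper_force': 0.0, 'width': 1.0018159311529509}
0.0188Traceback (most recent call last):
  File "<stdin>", line 4, in <module>
  File "h.py", line 9, in cloud
    w=c@np.array(p["rotation"]).T+np.array(p["origin"])
      ~~~~~~~~~~~~~~~~~~~~~~~~~~~^~~~~~~~~~~~~~~~~~~~~~
ValueError: operands could not be broadcast together with shapes (420,560) (3,)
```

```bash
python3 - <<'E'
s=open('h.py').read().replace('np.array(p["rotation"]).T','cv2.Rodrigues(np.array(p["rotation"],float))[0].T')
open('h.py','w').write(s)
E
python3 - <<'E'
from h import *
for n in("top","side"):
    im,d,w=cloud(n); cv2.imwrite(f"pics/{n}0.png",im[...,::-1]); np.savez(f"{n}0.npz",im=im,d=d,w=w)
    p=imaging.camera_params(n);print(p["origin"],p["rotation"],(d==0).mean(),w[210,280])
E
```

```text
[ 0.36850889 -0.01410464  1.47181231] [ 0.15944952 -0.15127757 -1.55165452] 0.003796768707482993 [ 0.61506648 -0.0176276   0.16713552]
[0.50051291 0.95043967 1.0029009 ] [ 0.07960015 -1.27194712 -2.73380563] 0.0040178571428571425 [ 0.64572338 -0.03696702  0.17417958]
```

View pics/top0.png

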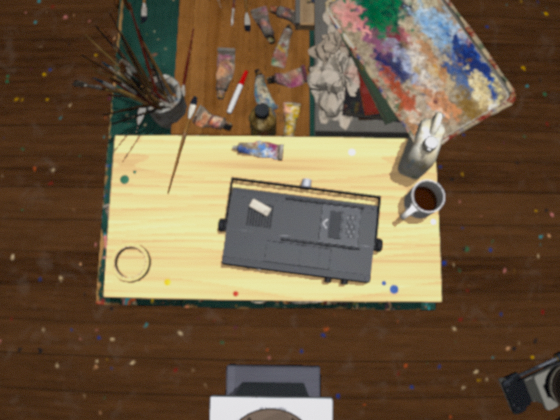

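View pics/side0.png

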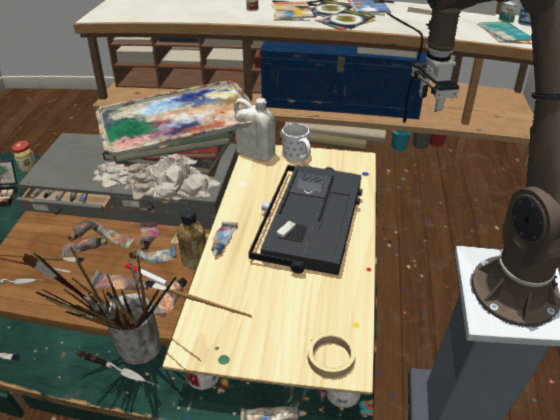

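```bash
python3 - <<'E'
import numpy as np,cv2
a=np.load('top0.npz');w=a['w'];im=a['im']
z=w[...,2]; r=(w[...,0]>.4)&(w[...,0]<.85)&(w[...,1]>-.3)&(w[...,1]<.3)
print(np.histogram(z[r],bins=np.arange(.11,.23,.004)))
m=(r&(z>.150)&(z<.176)&(im.max(-1)<110)).astype(np.uint8)
m=cv2.morphologyEx(m,cv2.MORPH_OPEN,np.ones((15,15)))
n,l,st,_=cv2.connectedComponentsWithStats(m);k=1+st[1:,4].argmax();m=l==k
P=w[m][:,:2].astype(np.float32); rc=cv2.minAreaRect(P*1000);print(rc,cv2.boxPoints(rc))
crop=cv2.resize(im[165:300,205:395],None,fx=4,fy=4,interpolation=cv2.INTER_CUBIC)[...,::-1]
crop=cv2.convertScaleAbs(crop,alpha=1.8);cv2.imwrite('pics/crop.png',crop)
E
```

```text
(array([   36,  1054,  8519, 12554,  3615,   523,   201,   144,   158,
         193,   277,   426,   831,  3568,  4715,  1876,   516,   220,
          43,     8,     6,     6,     5,     0,    19,    29,     3,
           2,     2]), array([0.11 , 0.114, 0.118, 0.122, 0.126, 0.13 , 0.134, 0.138, 0.142,
       0.146, 0.15 , 0.154, 0.158, 0.162, 0.166, 0.17 , 0.174, 0.178,
       0.182, 0.186, 0.19 , 0.194, 0.198, 0.202, 0.206, 0.21 , 0.214,
       0.218, 0.222, 0.226]))
((567.8683471679688, 11.771484375), (195.52731323242188, 188.0206756591797), 87.34954071044922) [[469.4377   -81.54029 ]
 [657.25726  -90.234886]
 [666.29895  105.08326 ]
 [478.47943  113.777855]]
```

View pics/crop.png

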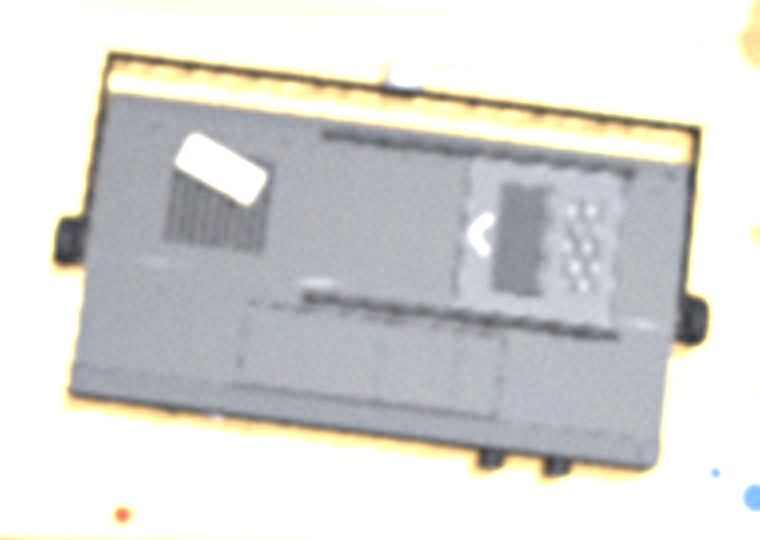

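```bash
cat >> h.py <<'E'
def ray(name,uv,z):
    p=imaging.camera_params(name);K=np.array(p["camera_matrix"],float); D=np.array(p["dist"],float)
    n=cv2.undistortPoints(np.array(uv,float).reshape(-1,1,2),K,D)[:,0]
    R=cv2.Rodrigues(np.array(p["rotation"],float))[0]
    d=np.c_[n[:,0],-n[:,1],-np.ones(len(n))]@R.T; o=np.array(p["origin"])
    return (o+d*((z-o[2])/d[:,2])[:,None])
E
python3 - <<'E'
from h import *
def c2p(c): return (np.array(c,float)+.5)/4-.5+[205,165]
case=ray('top',c2p([(107,92),(692,163),(655,467),(70,395)]),.166)[:,:2]
ch=ray('top',c2p([(245,300),(503,338),(497,415),(238,385)]),.166)[:,:2]
L=np.array([(95,180),(95,-180),(-95,-180),(-95,180),(-26,78),(-26,-78),(-76,-78),(-76,78)])/1e3
W=np.r_[case,ch]
for sel in(range(8),range(4),range(4,8)):
    sel=list(sel);l=L[sel];w=W[sel];lc=l.mean(0);wc=w.mean(0)
    U,S,V=np.linalg.svd((l-lc).T@(w-wc));R=V.T@U.T;t=wc-R@lc
    print(np.degrees(np.arctan2(R[1,0],R[0,0])),t,((w-(l@R.T+t))*1000).round(1).tolist())
a=np.load('top0.npz')
print('side ev: deck z median',np.nanmedian(a['w'][235:262,235:290,2]))
E
```

```text
-6.395746746283006 [ 0.55729673 -0.06626768] [[-2.0, 0.7], [-1.7, -1.1], [1.7, 3.7], [0.2, -3.6], [1.9, 1.4], [-1.8, 0.8], [1.6, -1.0], [0.2, -0.8]]
-6.358977448135563 [ 0.55682558 -0.06635427] [[-1.4, 0.7], [-1.4, -1.1], [2.0, 3.8], [0.8, -3.5]]
-6.560098033438787 [ 0.55775137 -0.06632644] [[1.2, 1.4], [-2.0, 0.7], [1.3, -1.2], [-0.5, -1.0]]
side ev: deck z median 0.16604771925321238
```

Request:
apply_moves([
  [0, 0, 0, 0.6, 0],
  [0, 0, 0, 0.6, 0],
])

```text
clock: 0.4
position: [0.2303, -0.5805, 0.299]
ee_rot: [-3.084, -0.589, 0.001]
force: [0.9, -0.3, 0.6]
width: 0.832
gripper_force: 0.0
```

Request:
apply_moves([
  [0, 0.38, 0.68, 0, 0.18],
  [0, 0.38, 0.68, 0, 0.18],
  [0, 0.38, 0.68, 0, 0.18],
  [0, 0.38, 0.68, 0, 0.18],
  [0, 0.38, 0.68, 0, 0.18],
  [0, 0.38, 0.68, 0, 0.18],
  [0, 0.38, 0.68, 0, 0.18],
  [0, 0.38, 0.68, 0, 0.18],
  [0, 0.38, 0.68, 0, 0.18],
  [0, 0.38, 0.68, 0, 0.18],
  [0, 0.38, 0.68, 0, 0.18],
  [0, 0.38, 0.68, 0, 0.18],
])

```text
clock: 1.9
position: [0.5045, -0.0901, 0.2986]
ee_rot: [2.341, 2.095, -0.0]
force: [0.5, -0.2, -0.3]
width: 0.003
gripper_force: 0.0
```

Request:
apply_moves([
  [0, 0, 0, 0, 0],
  [0, 0, 0, 0, 0],
])

```text
clock: 2.15
position: [0.5038, -0.0919, 0.2984]
ee_rot: [-2.344, -2.091, 0.001]
force: [-0.6, -0.4, -0.0]
width: 0.004
gripper_force: 0.0
```

Request:
apply_moves([
  [0, 0, 0.05, -0.5, 0],
  [0, 0, 0, -0.5, 0],
  [0, 0, 0, -0.5, 0],
  [0, 0, 0, -0.5, 0],
  [0, 0, 0, -0.08, 0],
  [0, 0, 0, 0, 0],
])

```text
clock: 2.9
position: [0.5041, -0.0892, 0.1745]
ee_rot: [2.345, 2.09, -0.0]
force: [-0.2, 0.1, 1.3]
width: 0.005
gripper_force: 0.0
```

```bash
python3 - <<'E'
from h import *
im,d,w=cloud('side'); cv2.imwrite('pics/s1.png',cv2.convertScaleAbs(cv2.resize(im[130:290,220:420],None,fx=4,fy=3.75,interpolation=cv2.INTER_CUBIC)[...,::-1],alpha=1.8))
E
```

```text
(no output)
```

View pics/s1.png

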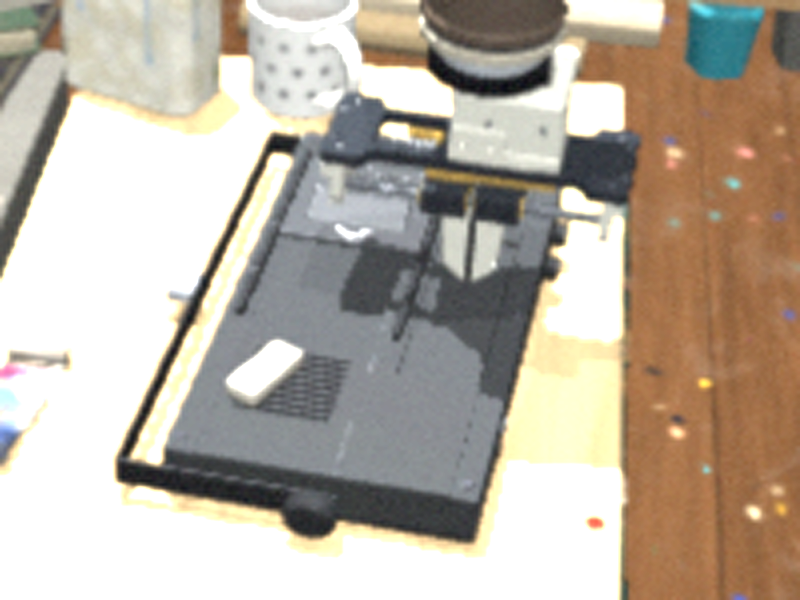

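Request:
apply_moves([
  [0, -0.02, 0, -0.1, 0],
  [0, 0, 0, -0.05, 0],
  [0, 0, 0, -0.05, 0],
  [0, 0, 0, 0, 0],
])

```text
clock: 3.45
position: [0.503, -0.0884, 0.162]
ee_rot: [2.343, 2.092, 0.0]
force: [-0.0, 0.1, 2.2]
width: 0.005
gripper_force: 1.1
```

Request:
apply_moves([
  [0, 0, 0, -0.02, 0],
  [0, 0, 0, 0, 0],
])

```text
clock: 3.7
position: [0.503, -0.0883, 0.1609]
ee_rot: [2.343, 2.092, 0.0]
force: [-0.2, -0.7, 3.7]
width: 0.006
gripper_force: 2.2
```

Request:
apply_moves([
  [0, 0, 0, -0.03, 0],
  [0, 0, 0, 0, 0],
])

```text
clock: 3.95
position: [0.503, -0.0884, 0.1589]
ee_rot: [2.343, 2.092, 0.0]
force: [-1.0, -0.4, 4.4]
width: 0.005
gripper_force: 2.1
```

Request:
apply_moves([
  [0, 0, 0, -0.03, 0],
  [0, 0, 0, 0, 0],
])

```text
clock: 4.2
position: [0.5031, -0.0884, 0.1576]
ee_rot: [2.343, 2.092, 0.0]
force: [-3.1, 0.1, 9.1]
width: 0.011
gripper_force: 4.9
```

Request:
apply_moves([
  [0, 0, 0, 0.3, 0],
  [0, 0, 0, 0.6, 0],
  [0, 0.3, -0.4, 0, 0],
  [0, 0.3, -0.4, 0, 0],
  [0, 0.3, -0.4, 0, 0],
  [0, 0.32, -0.34, 0, 0],
  [0, 0, 0, 0, 0],
  [0, 0, 0, 0, 0],
])

```text
clock: 5.2
position: [0.5756, -0.1799, 0.2106]
ee_rot: [-2.342, -2.092, 0.0]
force: [-0.6, 1.0, 0.4]
width: 0.005
gripper_force: 0.0
```

```bash
python3 - <<'E'
from h import *
im,d,w=cloud('side'); cv2.imwrite('pics/s2.png',cv2.convertScaleAbs(cv2.resize(im[130:290,220:420],None,fx=4,fy=3.75,interpolation=cv2.INTER_CUBIC)[...,::-1],alpha=1.8))
E
```

```text
(no output)
```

View pics/s2.png

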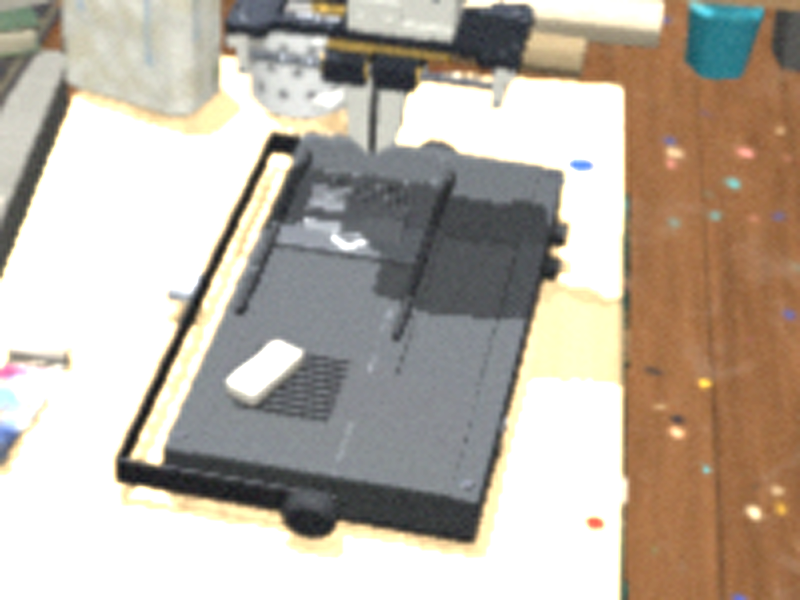

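```bash
python3 - <<'E'
from h import *
a=np.load('top0.npz');w=a['w']
m=(w[...,2]>.19)&(w[...,2]<.23)&(w[...,0]>.4)&(w[...,0]<.75)&(w[...,1]<-.2)&(w[...,1]>-.5)
P=w[m];print(len(P),np.percentile(P,[2,50,98],axis=0))
im,d,w=cloud('side')
# peg near crop (500,85)
u=220+500//4; v=130+int(85/3.75); print(w[v-4:v+6,u-1:u+2].round(3)[:, 1])
E
```

```text
569 [[ 0.60177032 -0.40790116  0.1912637 ]
 [ 0.657971   -0.34875298  0.2075284 ]
 [ 0.73364806 -0.31619475  0.22749319]]
[[ 0.497 -0.137  0.31 ]
 [ 0.497 -0.135  0.308]
 [ 0.496 -0.134  0.306]
 [ 0.496 -0.133  0.304]
 [ 0.496 -0.135  0.299]
 [ 0.496 -0.132  0.298]
 [ 0.496 -0.131  0.296]
 [ 0.495 -0.134  0.291]
 [ 0.495 -0.134  0.288]
 [ 0.495 -0.134  0.285]]
```

Request:
apply_moves([
  [0, 0, 0, -0.25, 0],
  [0, 0, 0, -0.2, 0],
  [0, 0, 0, -0.13, 0],
  [0, 0, 0, -0.05, 0],
  [0, 0, 0, 0, 0],
])

```text
clock: 5.92
position: [0.5761, -0.1807, 0.1732]
ee_rot: [-2.343, -2.092, 0.0]
force: [0.1, -0.8, 0.2]
width: 0.004
gripper_force: 0.0
```

Request:
apply_moves([
  [0, 0.011, 0.1, 0, 0],
  [0, 0.011, 0.1, 0, 0],
  [0, 0.011, 0.1, 0, 0],
  [0, 0.011, 0.1, 0, 0],
  [0, 0.011, 0.1, 0, 0],
  [0, 0.011, 0.1, 0, 0],
  [0, 0.011, 0.1, 0, 0],
  [0, 0.011, 0.1, 0, 0],
  [0, 0.011, 0.1, 0, 0],
  [0, 0.011, 0.1, 0, 0],
  [0, 0.011, 0.1, 0, 0],
  [0, 0.011, 0.1, 0, 0],
])

```text
clock: 7.42
position: [0.5841, -0.1084, 0.1733]
ee_rot: [2.343, 2.092, -0.0]
force: [2.3, -3.0, 0.5]
width: 0.005
gripper_force: 1.2
```

Request:
apply_moves([
  [0, 0.005, 0.05, 0, 0],
  [0, 0.005, 0.05, 0, 0],
  [0, 0.005, 0.05, 0, 0],
  [0, 0.005, 0.05, 0, 0],
  [0, 0, 0, 0, 0],
])

```text
clock: 8.05
position: [0.585, -0.0982, 0.1733]
ee_rot: [2.344, 2.09, -0.002]
force: [1.9, -5.9, 1.6]
width: 0.004
gripper_force: 3.0
```

Request:
apply_moves([
  [0, 0.002, 0.02, 0, 0],
  [0, 0, 0, 0, 0],
])

```text
clock: 8.3
position: [0.585, -0.0982, 0.1733]
ee_rot: [2.344, 2.088, -0.004]
force: [0.6, -7.7, 1.8]
width: 0.003
gripper_force: 4.3
```

Request:
apply_moves([
  [0, -0.02, -0.2, 0, 0],
  [0, 0, 0, 0.5, 0],
  [0, 0, 0, 0.8, 0],
  [0, -0.4, -0.9, 0.6, 0],
  [0, -0.4, -0.9, 0, 0],
  [0, -0.4, -0.9, 0, 0],
  [0, -0.4, -0.9, 0, 0],
  [0, -0.3, -0.5, 0, 0],
  [0, 0, 0, 0, 0],
  [0, 0, 0, 0, 0],
])

```text
clock: 9.55
position: [0.4728, -0.3472, 0.2837]
ee_rot: [-2.342, -2.093, -0.002]
force: [-0.9, 0.2, -0.2]
width: 0.003
gripper_force: 0.0
```

```bash
python3 - <<'E'
from h import *
im,d,w=cloud('top')
cv2.imwrite('pics/t3.png',cv2.convertScaleAbs(cv2.resize(im[165:300,205:395],None,fx=4,fy=4,interpolation=cv2.INTER_CUBIC)[...,::-1],alpha=1.8))
E
```

```text
(no output)
```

View pics/t3.png

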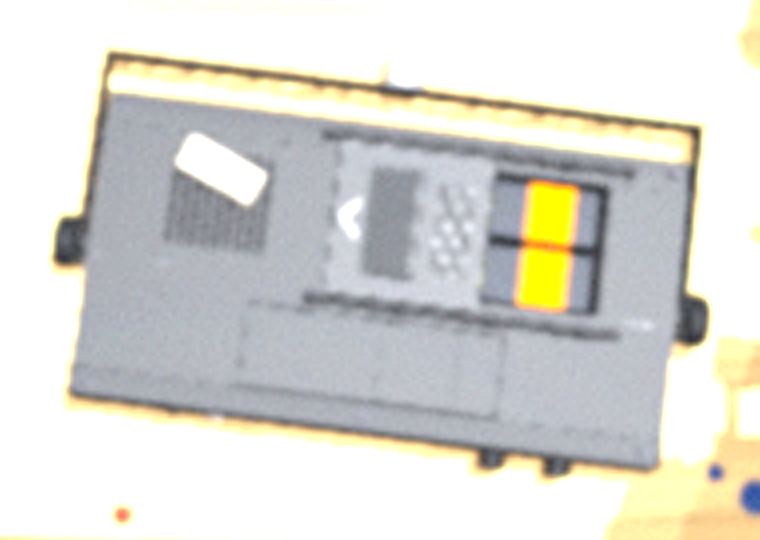

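The batteries lie bare: the cover chevron moved from (480,232) to (350,216) in the crop, about 80 mm. The lamp and eraser have not moved.

```bash
python3 -c "
from cell import arm
print(arm.sign_off())"
```

```text
the job is handed in; nothing more can be done
None
```

The job is done and handed in: I found the release pad by touch and pressed it in, then pushed the cover about 80 mm to its stop so the batteries lie bare; the lamp and the eraser on it show no movement in the last picture, the arm went nowhere near the tape, mug or tube, and it ended clear of everything at about 9.6 s.

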